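Sort the enlarger parts, flip the print stand's kickstand down and hold its frame upright

ROBOT

A 7-joint arm with a two-finger parallel gripper is mounted at the origin on the work surface. World frame = base frame: x ahead of the robot, y to its left, z up, the work surface at z = 0. Lengths are in m, angles in rad, forces in N, time in s.
With the tool pointing down it reaches from about 0.4 to 0.85 m from the base axis. Payload 6.9 kg.
Tool frame: the origin (TCP) lies midway between the tips of the shut fingers; the grasp point (between the pads) lies behind it (ctrl.pinch_z is the z of the grasp point in the tool frame, in m); z points along the fingers, y is the direction in which the jaws open and shut (so a half turn about z gives the same grasp; the last joint's range is limited). The gripper opens to 85 mm and grips with 20 to 120 N. Pads are 22 mm wide; open, the fingers measure 114 mm over their backs; the gripper's body (76 mm by 85 mm) begins 54 mm behind the grasp point. The pads swing forward as they close: fully open they stand 13 mm farther back than shut.
Start: joints at [1.349, 0.507, -0.238, 1.5, 0.126, 1.149, -0.155], TCP at [0.201, -0.592, 0.231] pointing down, gripper open.
Joint ranges: [-3.08, 3.08], [-0.24, 2.05], [-1.43, 1.35], [0, 2.5], [-1.52, 4.66], [0.17, 1.96], [-2.89, 2.89]. Speed limits (rad/s): [2.39, 2.39, 3.14, 3.14, 3.14, 3.14, 3.14].

INTERFACE

Orientations are given as a unit quaternion [w, x, y, z].
In Python, from station import ctrl, get_state, vision, ticket, models gives the robot as it stands. Calls block until the motion is done:
- ctrl.movep(position, orientation): joint-space move of the TCP to a pose.
- ctrl.movel(position, frame=None, max_speed=0.15): straight line of the TCP; frame=None keeps the orientation; max_speed is the mean speed in m/s.
- ctrl.set_joints(angles): joint-space move.
- ctrl.ungrasp() and ctrl.close_gripper(force=None): open the fingers fully, or close them until they stop; force is the grip in N (None keeps the last).
- ctrl.pause(seconds).
- ctrl.ik(position, orientation): joint angles nearest the present ones, or None.
- get_state(): the state.
- vision.grab_frame(name): name is "side" or "top"; returns (picture, depth): 480x640x3 uint8, blue, green, red; 480x640 float32, m along the optical axis (not along the pixel's ray), 0 where there is no reading.
- vision.camera_info(name): a dict with "mtx" (3x3 intrinsics, pixels), "R" (3x3) and "t" (3): a world point X has camera coordinates R X + t. Camera axes: x right, y down, z forward; pixel columns grow to the right and rows downward; lengths in m; the calibration is good to about 2 mm. A picture is of the moment at which its call begins. camera_info takes no time and is no camera call.
A pose or a line that the arm cannot do raises ctrl.Unreachable and nothing moves.
- ticket.close_job(): hands the job in, once; it reports no verdict.
Trained networks look in the newest picture that a camera, given by its name, has taken for a name from the list of things; names that differ only in an ending like _2 or _b are one class to them, and where a whole thing is asked for, a point or a joint stands for the part that bears it (a point fixed in the world has none). Each returns a list of dicts, best first, with "p" (0 to 1); they miss things now and then, are a little off and sometimes report something else, mostly with a low value. They report only what shows in the picture. A call takes as long as a camera call.
- models.recognise(camera, target): "point" ([column, row] in pixels, amid what is visible of it).
- models.masks_of(camera, target): "mask" (480x640 bool, what is visible of it) and "point" ([column, row] in pixels, amid what is visible of it).
The state is a dict: "time": time; "qpos": joint angles; "qd": joint speeds; "tau": joint torques, N m; "tcp_pos": TCP position; "eef_rot": TCP orientation; "contact_force": force on the tool from outside, world axes, zero at the start; "wrist_torque": the same for the moment, N m; "width": finger opening in m.
Only numpy, scipy, OpenCV 4.12 (cv2) and the standard library are available. Lean on these libraries where they do the work, as an engineer would, in place of code of your own. Each camera call takes 0.05 s, during which the arm holds its last target. There are 200 camera calls.

TASK

Clear the landing side of the print stand first: put both acrylic filters in the white filter tray and the grey knob cap in the blue parts tin. Then flip the stand's red-footed kickstand over its centre until it is fully down, and only after that raise the leaning frame by its brass grip bar until it is upright. Leave everything else on the counter where it is, and finish while still holding the bar with the frame upright: do not let go.

Things in the scene. Friction and masses are not known exactly. Their poses are not given: they have to be found in the camera images.
- filter_yellow: Yellow tinted clear acrylic contrast filter, a plate 56 x 56 x 5 mm with a black finger ridge standing across its middle (38 mm along its x, 12 mm thick along its y, top 29 mm above its underside), 28 to 56 g; origin at the centre of the underside, z up
- filter_magenta: Magenta tinted clear acrylic contrast filter, a plate 56 x 56 x 5 mm with a black finger ridge standing across its middle (38 mm along its x, 12 mm thick along its y, top 29 mm above its underside), 28 to 56 g; origin at the centre of the underside, z up
- knob_cap: Grey bakelite focus knob cap, a round cap 40 mm across at the foot, 36 mm across from 8 mm up to 24 mm, 27 mm tall, 32 to 63 g; origin at the centre of the underside, z up
- filter_tray: White plastic filter tray, fixed, open on top, outside 100 (x) x 150 (y) x 35 mm high, walls and floor about 4 mm; origin at the centre of its underside
- parts_tin: Blue parts tin, fixed, open on top, outside 100 (x) x 130 (y) x 35 mm high, walls and floor about 4 mm; origin at the centre of its underside
- stand: Base of the print stand, fixed: a dark steel plate 170 (x) x 120 (y) x 10 mm; origin at the centre of its underside. The tilting frame (black edges, white panel, 150 mm wide, top edge 130 mm from the hub axis) leans toward the stand's +y side, against two rubber-tipped posts; the kickstand is on its -y side, near the +x end
- hub (a point): Middle of the hub, the hinge axis of the frame: the axis runs along the stand's x, 25 mm above the counter
- frame (a joint): Lean of the frame about the hub, rad: 0 = upright, positive = leaning toward the stand's +y side. It starts at rest at 0.5 and stops at -0.06. Weight and a spring in the hub always tip it back to 0.5 (about 2 to 3 N at the grip bar when upright), so it stays upright only while held
- grip_bar: Brass grip bar on top of the frame: a round sleeve 14 mm thick and 60 mm long along the stand's x, which rolls freely on its own axis, between two thin posts 34 mm either side of its middle; origin at the middle of the rod, 160 mm from the hub axis. Below the rod 23 mm are open down to the frame's top edge
- leg (a joint): Kickstand angle about its pivot on the frame, rad: 0 = stowed, in line with the frame and pointing up past its top edge; it swings over to the stand's -y side and down, 2.33 = fully down (stop). It turns freely on its pivot and is held by its weight (120 g): while the frame leans at 0.5 the leg is stowed beyond the vertical, passes over centre (leg vertical) at about 0.5 and from there falls to the other side, where it stays down; it takes under 1 N at the foot
- leg_pivot (a point): Pivot of the kickstand leg, on the frame's -y face, 75 mm from the hub axis; the leg (8 mm steel rod) turns about an axis along the stand's x
- foot_grip (a point): Grip point of the red foot of the kickstand, a round peg 12 mm thick along the stand's x that juts 44 mm from the leg's end toward the stand's +x; this point is on the peg's axis, 30 mm out from the leg and 125 mm from the pivot. When the leg is down and the frame upright the foot just clears the counter
- lens_board: Bystander, to be left where it is: square nickel-plated lens board, 80 x 80 x 5 mm with a 30 mm hole; origin at its underside's centre
- loupe: Bystander, to be left where it is: black focusing magnifier, 60 mm across, 68 mm tall; origin at its underside's centre
- dev_tank: Bystander, to be left where it is: black round developing tank, 96 mm across, 125 mm tall; origin at its underside's centre
- beaker: Bystander, to be left where it is: clear glass beaker, 72 mm across, 90 mm tall; origin at its underside's centre
- bottle: Bystander, to be left where it is: amber bottle, 66 mm across, 170 mm tall; origin at its underside's centre
- brush: Bystander, to be left where it is: dusting brush lying on the counter; origin at its middle, about the underside

How it is judged:
By the outcome, as a careful person would: the job done as asked, in the order asked, and still so for the second after the job is handed in, while the arm keeps its last pose, push and grip.
It also fails if it takes over 69 s, if anything falls off the work surface, if the arm or the gripper's body presses on something with over 40 N, if the wrist force passes 120 N, or if a joint passes its speed limit or range.

## Working session

There is one attempt and no reset: what is moved stays moved. The work goes in short steps, each a Python script; the robot and the scene stay as the last script left them, time stands still between calls to the robot, and variables do not carry over. Pictures are saved under pics/ and viewed, about 8 in all and at most 12, crops included, and the job is handed in when it is done.

```bash
ls; mkdir -p pics; cat > h.py <<'E'
import numpy as np, cv2
from station import ctrl, get_state, vision, ticket, models
CI={n:vision.camera_info(n) for n in("side","top")}
def deproj(n,px,d):
    c=CI[n];K=np.array(c["mtx"]);px=np.atleast_2d(px).astype(float);d=np.atleast_1d(d)
    r=np.c_[px,np.ones(len(px))]@np.linalg.inv(K).T*d[:,None]
    return (r-np.array(c["t"]))@np.array(c["R"])
def proj(n,X):
    c=CI[n];p=np.array(c["mtx"])@(np.array(c["R"])@np.array(X)+np.array(c["t"]));return p[:2]/p[2]
def cloud(n,mask,depth):
    v,u=np.nonzero(mask&(depth>0));return deproj(n,np.c_[u,v],depth[v,u])
E
python3 - <<'E'
from h import *
print(ctrl.pinch_z, get_state()["time"])
for n in CI:
    im,d=vision.grab_frame(n); cv2.imwrite(f"pics/{n}0.png",im); np.save(f"pics/{n}0.npy",d)
    c=CI[n]; print(n,"cam pos",-np.array(c["R"]).T@np.array(c["t"]))
    for t in "filter_yellow filter_magenta knob_cap filter_tray parts_tin stand frame grip_bar leg foot_grip lens_board loupe dev_tank beaker bottle brush".split():
        ms=models.masks_of(n,t)
        for m in ms[:2]:
            P=cloud(n,m["mask"],d)
            if len(P): print(n,t,round(m["p"],2),np.round(m["point"]),len(P),"med",np.round(np.median(P,0),3),"lo",np.round(np.percentile(P,3,0),3),"hi",np.round(np.percentile(P,97,0),3))
            else: print(n,t,round(m["p"],2),np.round(m["point"]),"nodepth")
            np.save(f"pics/{n}_{t}_{ms.index(m) if len(ms)==1 else 0}.npy",m["mask"]) if m is ms[0] else 0
print(get_state()["time"])
E
```

```text
pics
-0.0187 0.0
side cam pos [0.27376243 0.81768571 0.84277523]
side filter_yellow 0.78 [266. 261.] 265 med [ 0.675 -0.067  0.006] lo [ 0.652 -0.094  0.001] hi [ 0.703 -0.045  0.029]
side filter_yellow 0.44 [176. 430.] 3389 med [0.617 0.505 0.104] lo [0.588 0.452 0.009] hi [0.671 0.533 0.125]
side filter_magenta 0.77 [313. 259.] 282 med [ 0.555 -0.113  0.005] lo [ 0.531 -0.142 -0.001] hi [ 0.584 -0.09   0.029]
side filter_magenta 0.23 [259. 304.] 181 med [0.551 0.263 0.21 ] lo [0.534 0.237 0.154] hi [0.584 0.269 0.214]
side knob_cap 0.72 [344. 274.] 176 med [ 0.454 -0.057  0.02 ] lo [ 0.438 -0.074 -0.   ] hi [ 0.473 -0.049  0.028]
side knob_cap 0.61 [262. 303.] 177 med [0.55  0.263 0.209] lo [0.533 0.235 0.15 ] hi [0.583 0.269 0.214]
side filter_tray 0.66 [316. 220.] 1214 med [ 0.621 -0.287  0.009] lo [ 0.567 -0.357  0.   ] hi [ 0.668 -0.205  0.034]
side parts_tin 0.56 [354. 231.] 1194 med [ 0.485 -0.281  0.009] lo [ 0.431 -0.339 -0.001] hi [ 0.533 -0.205  0.035]
side stand 0.92 [297. 346.] 3424 med [0.481 0.224 0.012] lo [0.406 0.135 0.005] hi [0.567 0.267 0.208]
side frame 0.86 [2
[... 2567 characters left out ...]
4] lo [ 0.692  0.018 -0.001] hi [0.768 0.094 0.009]
top lens_board 0.45 [418. 278.] 1809 med [ 0.484 -0.281  0.005] lo [ 0.437 -0.34  -0.   ] hi [ 0.531 -0.213  0.036]
top loupe 0.84 [183. 347.] 495 med [0.317 0.357 0.065] lo [0.291 0.339 0.004] hi [0.339 0.385 0.071]
top dev_tank 0.98 [134. 228.] 1432 med [0.627 0.467 0.104] lo [0.59  0.439 0.012] hi [0.672 0.521 0.125]
top beaker 0.59 [241. 183.] 683 med [0.759 0.197 0.047] lo [0.716 0.161 0.001] hi [0.781 0.224 0.091]
top bottle 0.56 [500. 233.] 883 med [ 0.585 -0.48   0.111] lo [ 0.561 -0.514  0.009] hi [ 0.616 -0.463  0.172]
top brush 0.67 [520. 314.] 927 med [ 0.383 -0.555  0.018] lo [ 0.273 -0.592  0.004] hi [ 0.45  -0.522  0.023]
1.7
```

```bash
python3 - <<'E'
from h import *
d=np.load("pics/top0.npy");im=cv2.imread("pics/top0.png");ds=np.load("pics/side0.npy")
for t in ["filter_yellow","filter_magenta","filter_tray","parts_tin","stand","lens_board"]:
    m=np.load(f"pics/top_{t}_0.npy") if __import__("os").path.exists(f"pics/top_{t}_0.npy") else None
    P=cloud("top",m,d)
    r=cv2.minAreaRect(P[:,:2].astype(np.float32)*1000); print(t,"rect",np.round(r[0]),np.round(r[1]),round(r[2],1))
    if "filter_y" in t or "filter_m" in t:
        H=P[P[:,2]>0.02]; r=cv2.minAreaRect(H[:,:2].astype(np.float32)*1000); print("  ridge",len(H),np.round(r[0]),np.round(r[1]),round(r[2],1),np.round(np.mean(H,0),4))
for n,dd in(("top",d),("side",ds)):
    m=np.load(f"pics/{n}_stand_0.npy");P=cloud(n,m,dd);B=P[(P[:,2]<0.014)&(P[:,2]>0.004)]
    r=cv2.minAreaRect(B[:,:2].astype(np.float32)*1000);print(n,"base",np.round(r[0]),np.round(r[1]),r[2])
P=cloud("top",np.load("pics/top_knob_cap_0.npy"),d);P=P[P[:,2]>0.02];print("cap",P.mean(0),(P.min(0)+P.max(0))/2)
for n in("side","top"):
    import os
    f=f"pics/{n}_foot_grip_0.npy"
    P=cloud(n,np.load(f),d if n=="top" else ds);P=P[P[:,2]>0.19];print(n,"foot",np.round(P.mean(0),4),np.round(P.min(0),4),np.round(P.max(0),4),np.polyfit(P[:,0],P[:,1],1))
P=cloud("side",np.load("pics/side_grip_bar_0.npy"),ds);print("bar",P.mean(0),np.polyfit(P[:,0],P[:,1],1))
A=cv2.resize(im[130:360,90:540],(800,409),interpolation=cv2.INTER_CUBIC)
s=cv2.imread("pics/side0.png");cv2.imwrite("pics/a.png",A)
cv2.imwrite("pics/b.png",cv2.resize(s[200:440,150:450],(750,600),interpolation=cv2.INTER_CUBIC))
E
```

```text
filter_yellow rect [681. -79.] [57. 62.] 88.8
  ridge 56 [679. -76.] [ 9. 38.] 88.4 [ 0.6785 -0.0764  0.0279]
filter_magenta rect [ 559. -122.] [59. 57.] 89.6
  ridge 62 [ 560. -122.] [11. 37.] 88.3 [ 0.5594 -0.1221  0.0279]
filter_tray rect [ 624. -286.] [150. 111.] 86.2
parts_tin rect [ 487. -281.] [141. 108.] 84.6
stand rect [510. 225.] [222. 203.] 80.7
lens_board rect [731.  55.] [82. 81.] 10.6
top base [487. 180.] [118. 170.] 83.20879364013672
side base [486. 186.] [123. 171.] 84.2801513671875
cap [ 0.45651057 -0.07204247  0.02572784] [ 0.45643236 -0.07341485  0.02593789]
side foot [0.5594 0.2636 0.2091] [0.5351 0.2531 0.1904] [0.5887 0.2695 0.2143] [-0.05226161  0.2928423 ]
top foot [0.5596 0.2557 0.2091] [0.5357 0.2479 0.1912] [0.5879 0.2642 0.2167] [-0.04964478  0.28345713]
bar [0.49653599 0.26500266 0.16901325] [-0.11523063  0.32221882]
```

View pics/a.png

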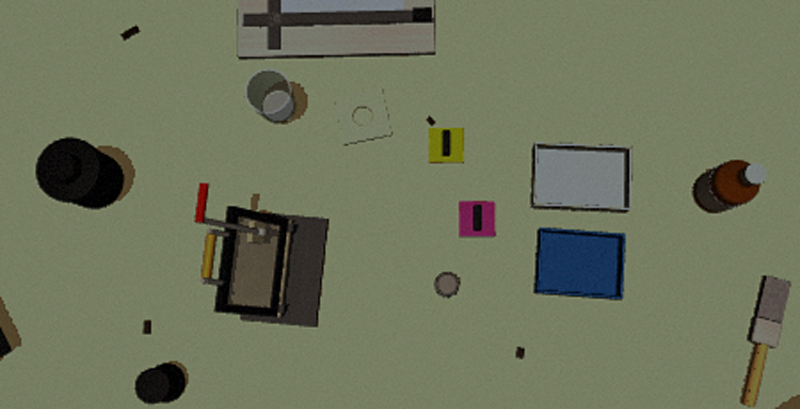

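View pics/b.png

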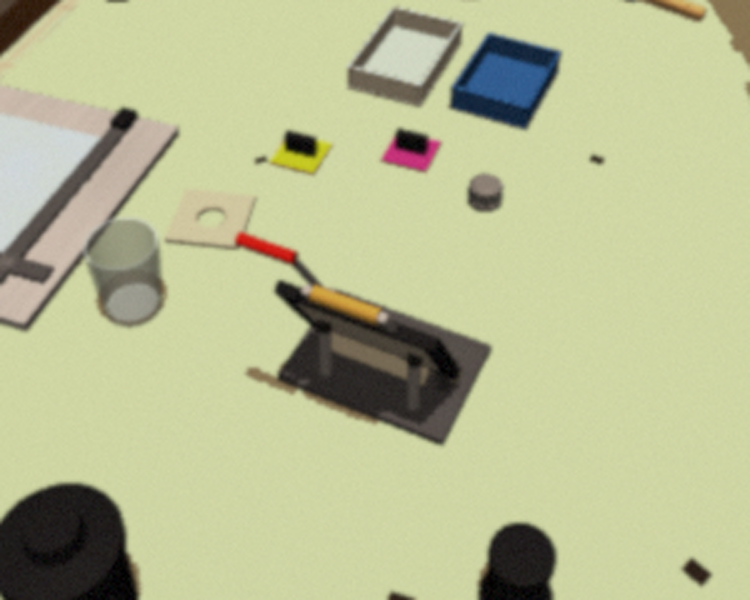

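```bash
cat >> h.py <<'E'
from scipy.spatial.transform import Rotation as Rt
def down(yaw):  # tool down, jaws along y of a frame yawed by yaw (rad)
    q=(Rt.from_euler("z",yaw)*Rt.from_euler("x",np.pi)).as_quat();return [q[3],q[0],q[1],q[2]]
def say(s):
    g=get_state();print(s,"t",round(g["time"],2),np.round(g["tcp_pos"],4),"w",round(g["width"],4),"F",np.round(g["contact_force"],1))
E
python3 - <<'E'
from h import *
print(get_state()["eef_rot"],down(0))
q=down(0)
for p in [(.679,-.0765,.007),(.56,-.122,.007),(.4565,-.0725,.008),(.62,-.285,.1)]:
    for yy in (0,np.pi): 
        j=ctrl.ik(p,down(yy)); print(p,yy,None if j is None else np.round(j,2))
G=np.array([.679,-.0765]);
ctrl.movep([*G,.10],q);say("above")
ctrl.movel([*G,.008],max_speed=.15);say("down")
ctrl.close_gripper(30);say("closed")
ctrl.movel([*G,.10],max_speed=.2);say("up")
E
```

```text
[-1.47124640e-05  9.86679799e-01  1.62674440e-01  7.77797147e-06] [np.float64(6.123233995736766e-17), np.float64(1.0), np.float64(0.0), np.float64(0.0)]
(0.679, -0.0765, 0.007) 0 [ 0.19  0.82 -0.21  1.57  0.22  0.78 -1.68]
(0.679, -0.0765, 0.007) 3.141592653589793 [ 0.52  0.95 -0.85  1.56  0.81  1.01  1.  ]
(0.56, -0.122, 0.007) 0 [ 0.3   0.7  -0.2   1.88  0.23  0.58 -1.62]
(0.56, -0.122, 0.007) 3.141592653589793 [ 0.67  0.83 -0.84  1.88  0.84  0.83  0.95]
(0.4565, -0.0725, 0.008) 0 [ 0.21  0.59 -0.16  2.18  0.23  0.39 -1.71]
(0.4565, -0.0725, 0.008) 3.141592653589793 [ 0.58  0.69 -0.73  2.17  0.85  0.6   0.79]
(0.62, -0.285, 0.1) 0 [ 0.51  0.71 -0.2   1.5   0.16  0.95 -1.31]
(0.62, -0.285, 0.1) 3.141592653589793 [ 0.86  0.85 -0.9   1.49  0.7   1.15  1.4 ]
above t 4.23 [ 0.6789 -0.0782  0.1002] w 0.0853 F [-0.1 -0.6  0.1]
down t 5.0 [ 0.6797 -0.0767  0.0088] w 0.0858 F [ 0.5 -0.3  1.1]
closed t 5.66 [ 0.6792 -0.0764  0.0083] w 0.0116 F [-0.2  0.6  3.8]
up t 6.27 [ 0.6783 -0.0766  0.0991] w 0.0115 F [ 0.2  0.4 -0.8]
```

```bash
python3 - <<'E'
from h import *
q=down(-.04)
def place(p,z,h=.1):
    ctrl.movep([*p,h],q); ctrl.movel([*p,z],max_speed=.12);say("at"); ctrl.ungrasp();say("released"); ctrl.movel([*p,h],max_speed=.25)
def pick(p,z):
    ctrl.movep([*p,.10],down(0)); ctrl.movel([*p,z],max_speed=.15); ctrl.close_gripper(30); ctrl.movel([*p,.10],max_speed=.2); say("picked")
place((.6185,-.319),.034)
pick((.5595,-.122),.008)
place((.6215,-.251),.034)
pick((.4565,-.0725),.008)
place((.485,-.279),.024)
ctrl.movep([.42,-.02,.30],down(-.11)); say("clear")
im,d=vision.grab_frame("top"); cv2.imwrite("pics/c.png",cv2.resize(im[150:340,190:490],(750,475),interpolation=cv2.INTER_CUBIC))
E
```

```text
at t 7.95 [ 0.6193 -0.3185  0.0346] w 0.0107 F [0.3 0.1 0.7]
released t 8.66 [ 0.6185 -0.319   0.034 ] w 0.0853 F [0.5 0.3 0.4]
picked t 11.94 [ 0.5589 -0.1221  0.0993] w 0.0113 F [-0.9 -0.9 -0.2]
at t 13.27 [ 0.622  -0.2507  0.0346] w 0.0115 F [0.2 0.4 0.5]
released t 13.97 [ 0.6215 -0.251   0.034 ] w 0.0852 F [-0.2  0.4  0.9]
picked t 17.25 [ 0.4562 -0.0727  0.0996] w 0.0343 F [ 0.4 -0.7 -1. ]
at t 18.88 [ 0.4855 -0.2786  0.0245] w 0.0342 F [-0.5 -0.2  0.7]
released t 19.43 [ 0.485  -0.2791  0.0241] w 0.0854 F [ 0.4 -0.4 -0. ]
clear t 21.13 [ 0.4201 -0.0212  0.2991] w 0.0852 F [ 0.3 -0.5 -0.2]
```

View pics/c.png

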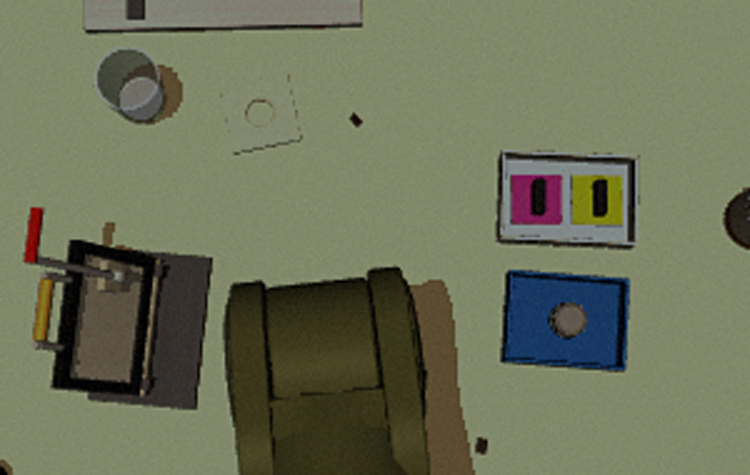

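```bash
python3 - <<'E'
from h import *
ctrl.close_gripper(30)
q=down(-.11)
ctrl.movep([.576,.312,.32],q);say("above")
ctrl.movel([.576,.312,.192],max_speed=.2);say("behind")
u=np.array([-.111,-.994,0]);p0=np.array([.576,.312,.192])
for s in (.05,.09,.12,.15):
    ctrl.movel(p0+u*s,max_speed=.08);say(s)
ctrl.movel(p0+u*.15+[0,0,.1],max_speed=.25)
im,d=vision.grab_frame("side"); cv2.imwrite("pics/d.png",cv2.resize(im[200:440,150:450],(750,600),interpolation=cv2.INTER_CUBIC));say("pic")
E
```

```text
above t 23.32 [0.5765 0.3103 0.3202] w 0.0002 F [-0.5 -1.2 -0.1]
behind t 24.12 [0.5766 0.312  0.1934] w 0.0003 F [ 0.4  0.2 -0.5]
0.05 t 24.89 [0.5704 0.2625 0.1921] w 0.0001 F [-0.8  0.7  0.4]
0.09 t 25.54 [0.5661 0.2223 0.1921] w -0.0002 F [0.2 0.3 0.6]
0.12 t 26.07 [0.5628 0.1923 0.1921] w 0.0001 F [-0.1 -0.4 -0.2]
0.15 t 26.59 [0.5594 0.1625 0.1921] w 0.0002 F [0.  0.1 0.4]
pic t 27.19 [0.559  0.1631 0.2915] w 0.0004 F [-1.1  0.3 -0.7]
```

View pics/d.png

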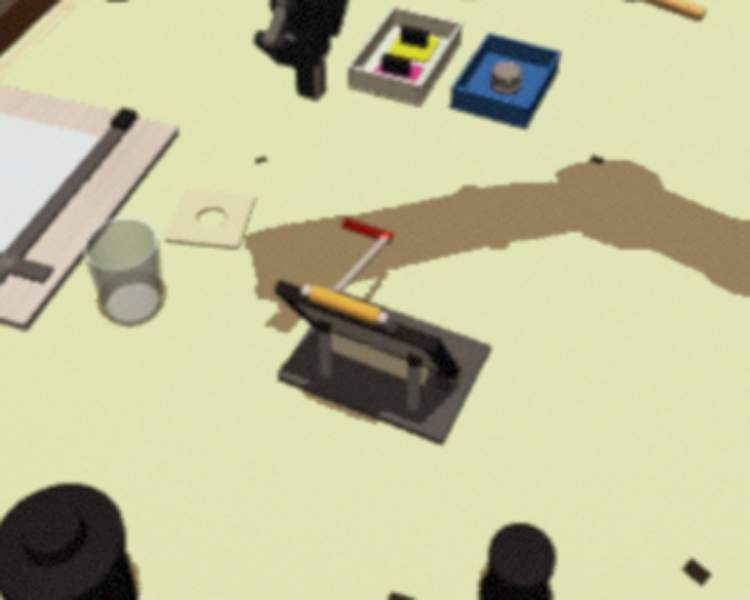

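```bash
cat >> h.py <<'E'
def seg(n):
    im,d=vision.grab_frame(n);hsv=cv2.cvtColor(im,cv2.COLOR_BGR2HSV).astype(int);H,S,V=hsv[...,0],hsv[...,1],hsv[...,2]
    out={}
    for k,mk in(("red",((H<5)|(H>174))&(S>150)&(V>40)),("brass",(H>14)&(H<27)&(S>120)&(V>60))):
        P=cloud(n,mk,d);P=P[(P[:,0]>.38)&(P[:,0]<.62)&(P[:,1]>0)&(P[:,1]<.33)&(P[:,2]>.0)&((k=="red")|(P[:,2]>.14))];out[k]=P
        if len(P): print(n,k,len(P),"med",np.round(np.median(P,0),4),"lo",np.round(np.percentile(P,4,0),4),"hi",np.round(np.percentile(P,96,0),4))
    return im,d,out
E
python3 - <<'E'
from h import *
ctrl.movep([.50,.10,.33],down(-.11))
for n in("side","top"): im,d,o=seg(n)
cv2.imwrite("pics/e.png",cv2.resize(im[150:340,190:490],(750,475),interpolation=cv2.INTER_CUBIC))
say("")
E
```

```text
side red 53 med [0.5433 0.0845 0.0698] lo [0.521  0.0795 0.0655] hi [0.5629 0.0882 0.0721]
side brass 243 med [0.492  0.2638 0.1707] lo [0.4489 0.1062 0.163 ] hi [0.5236 0.2704 0.7216]
top red 25 med [0.5599 0.0755 0.0707] lo [0.5491 0.0693 0.0655] hi [0.5673 0.0784 0.0898]
top brass 3116 med [0.4684 0.0769 0.7416] lo [0.3879 0.0379 0.7283] hi [0.517  0.129  0.7689]
 t 27.76 [0.5    0.1003 0.3291] w 0.0003 F [-0.3 -0.3 -0.1]
```

```bash
python3 - <<'E'
from h import *
q=down(-.11)
ctrl.ungrasp()
B=np.array([.4965,.261,.151])
ctrl.movep([B[0],B[1],.27],q);say("above")
ctrl.movel(B,max_speed=.12);say("at")
ctrl.close_gripper(40);say("closed")
ctrl.pause(.2);im,d,o=seg("side");say("")
yd=np.array([.1098,.994,0]);z=np.array([0,0,1.])
for th in (.42,.33,.24,.16,.08,.03):
    ctrl.movel(B+.16*((np.sin(th)-np.sin(.5))*yd+(np.cos(th)-np.cos(.5))*z),max_speed=.06);say(th)
for n in("side","top"):
    im,d,o=seg(n); cv2.imwrite(f"pics/f{n}.png",im); np.save(f"pics/f{n}.npy",d)
cv2.imwrite("pics/f.png",cv2.resize(cv2.imread("pics/fside.png")[200:440,150:450],(750,600),interpolation=cv2.INTER_CUBIC))
say("")
E
```

```text
above t 29.27 [0.4966 0.2608 0.2698] w 0.0856 F [ 0.3 -1.6 -0.8]
at t 30.41 [0.4969 0.2612 0.1517] w 0.0857 F [0.1 0.7 0.3]
closed t 31.07 [0.4965 0.2611 0.1512] w 0.0123 F [ 0.6 -0.4  1.5]
side red 6 med [0.5185 0.0875 0.0709] lo [0.479  0.0838 0.0698] hi [0.523  0.2213 0.2156]
side brass 269 med [0.4746 0.2646 0.5239] lo [0.3873 0.18   0.1656] hi [0.5365 0.3161 0.633 ]
 t 31.32 [0.4965 0.2611 0.1511] w 0.0125 F [-0.5  0.5  2.5]
0.42 t 31.68 [0.4953 0.2495 0.157 ] w 0.0125 F [0.3 2.9 0.4]
0.33 t 32.08 [0.4937 0.2362 0.1622] w 0.0124 F [-0.2  2.6  0.9]
0.24 t 32.47 [0.4922 0.2223 0.1663] w 0.0124 F [-0.6  3.7  2.6]
0.16 t 32.83 [0.4908 0.2096 0.1688] w 0.0124 F [-2.1  3.5  4.7]
0.08 t 33.2 [0.4893 0.1968 0.1703] w 0.0127 F [-3.   3.   6.5]
0.03 t 33.48 [0.4884 0.1885 0.1707] w 0.0123 F [-2.5  2.7  6.8]
side brass 291 med [0.4655 0.1935 0.5664] lo [0.3883 0.1266 0.1862] hi [0.5295 0.2442 0.6523]
top red 67 med [0.5431 0.0691 0.0215] lo [0.5186 0.0637 0.0162] hi [0.5651 0.0748 0.0253]
top brass 459 med [0.4867 0.1859 0.5932] lo [0.4299 0.1266 0.5692] hi [0.5095 0.2102 0.5994]
 t 33.58 [0.4884 0.1888 0.1708] w 0.0122 F [-1.9  2.1  6.6]
```

View pics/f.png

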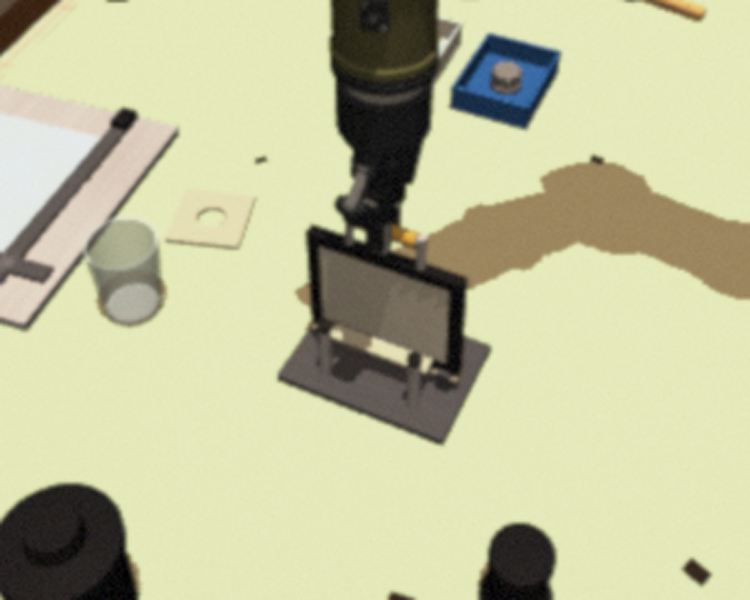

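```bash
cat > lean.py <<'E'
from h import *
def lean(d):
    P=cloud("side",np.ones_like(d,bool),d);yd=np.array([.1098,.994]);xd=np.array([.994,-.1098])
    c=np.array([.487,.183]);a=(P[:,:2]-c)@xd;b=(P[:,:2]-c)@yd;z=P[:,2]
    k=(abs(a)<.07)&(abs(b)<.035)&(z>.05)&(z<.145);a,b,z=a[k],b[k],z[k]
    w=np.ones(len(a),bool)
    for _ in range(8):
        A=np.c_[a,z-.025,np.ones(len(a))];co=np.linalg.lstsq(A[w],b[w],rcond=None)[0];r=b-A@co;w=abs(r)<max(.003,2*np.std(r[w])*0.8)
    print("lean",np.arctan(co[1]),"yaw resid",co[0],"offset at hub",co[2],"n",w.sum(),len(a),"rms",r[w].std())
E
python3 - <<'E'
from lean import *
lean(np.load("pics/fside.npy"))
for n in("side","top"):
    im=cv2.imread(f"pics/f{n}.png");d=np.load(f"pics/f{n}.npy");hsv=cv2.cvtColor(im,cv2.COLOR_BGR2HSV).astype(int)
    P=cloud(n,(hsv[...,0]>12)&(hsv[...,0]<27)&(hsv[...,1]>110),d);P=P[(abs(P[:,0]-.49)<.05)&(abs(P[:,1]-.185)<.03)&(P[:,2]>.16)&(P[:,2]<.2)];print(n,len(P),P.mean(0) if len(P) else 0)
E
```

```text
lean 0.03066736153742019 yaw resid -0.0021574290080553 offset at hub 0.005623524172434412 n 1504 1535 rms 0.0011026335161783197
side 65 [0.46856638 0.19478165 0.1890197 ]
top 0 0
```

```bash
python3 - <<'E'
from lean import *
B=np.array([.4965,.261,.151]);yd=np.array([.1098,.994,0]);z=np.array([0,0,1.])
th=0.0
ctrl.movel(B+.16*((np.sin(th)-np.sin(.5))*yd+(np.cos(th)-np.cos(.5))*z)+[0,0,.0005],max_speed=.04);ctrl.pause(.5);say("up")
im,d=vision.grab_frame("side");lean(d)
im2,d2,o=seg("top");im3,d3=vision.grab_frame("side");lean(d3)
cv2.imwrite("pics/g.png",cv2.resize(im2[130:360,90:540],(800,409),interpolation=cv2.INTER_CUBIC));say("")
E
```

```text
up t 34.36 [0.488  0.1847 0.1709] w 0.012 F [-0.9  2.5 -0.6]
lean 0.0038682562094831214 yaw resid -0.002623724607985287 offset at hub 0.005796395562765299 n 1555 1592 rms 0.0011529390173682502
top red 67 med [0.5413 0.0693 0.0191] lo [0.5178 0.0638 0.0138] hi [0.5653 0.0737 0.0232]
top brass 463 med [0.4863 0.1811 0.5947] lo [0.4283 0.1209 0.5692] hi [0.5114 0.2047 0.5995]
lean 0.004331580383031753 yaw resid -0.00320783340326369 offset at hub 0.0057382598586353225 n 1550 1588 rms 0.0011717331747200875
 t 34.51 [0.4879 0.1847 0.1709] w 0.0123 F [-1.6  1.6 -1.6]
```

View pics/g.png

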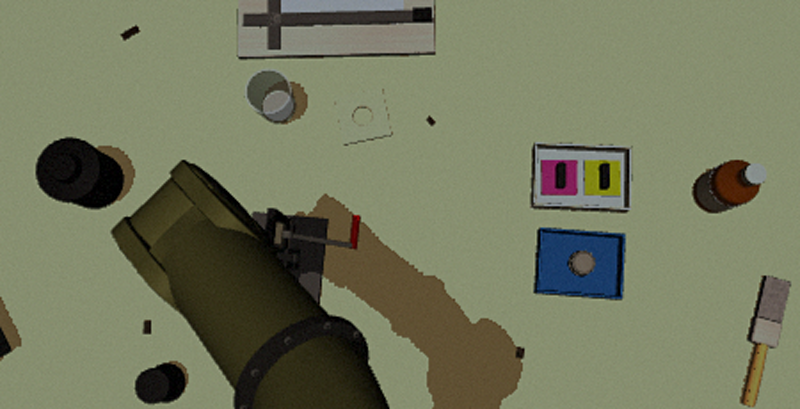

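The final top view shows both filters in the tray (560,178 and 603,178) and the cap in the tin (581,263). The red foot is down at (354,231), and the bystanders are where they started. I'm handing in while holding the bar.

```bash
python3 -c "
from h import *
ticket.close_job();say('done')"
```

```text
the job is handed in; nothing more can be done
the job is handed in; nothing more can be done
```

The job is done and handed in at about 34.5 s of the 69 s, with the gripper still holding the bar and the frame upright.

- **Clearing:** I dropped both filters about 2 cm into the white tray, because the opening fingers would have hit its walls any lower. I set the grey cap in the blue tin. The last top picture shows all three inside.
- **Kickstand:** I pushed the red foot over centre with closed fingers and it fell freely to the down side. Its height was about 0.066 m, matching the fully-down position, and it was still down with the frame raised (about 0.02 m).
- **Frame:** I gripped the bar at 40 N and raised it along its arc. Two depth fits of the panel gave a lean of 0.004 rad, and the wrist felt about 2 to 3 N.
- **Bystanders:** In the last top picture they all stand where they did at the start.

No check failed. The brass-colour check of the bar did not work once the arm was in view, since it picked up the arm instead, so I relied on the panel fit. I took no reading after the hand-in: the station refused the call.

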